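# Scoop a bladder stone out of its specimen jar for weighing

## Robot

A 6-joint arm with a two-finger parallel gripper is mounted at the origin on a cart in front of the work surface, level with it; the furniture and walls round the work are solid. World frame = base frame: x ahead of the robot, y to its left, z up, the work surface at z = 0. Lengths are in mm, angles in degrees, forces in N, time in s.
With the tool pointing down it reaches from about 350 to 950 mm from the base axis. Payload 17.4 kg.
Tool frame: the origin (TCP) lies at the very end of the fingers, on their centre line; the grasp point (between the pads) lies 19 mm behind it; z points along the fingers, y is the direction in which the jaws open and shut (so a half turn about z gives the same grasp; the last joint's range is limited). The gripper opens to 93 mm and grips with 3 to 60 N. Pads are 15 mm wide; open, the fingers measure 128 mm over their backs; the gripper's body (75 mm by 188 mm) begins 65 mm behind the grasp point.
Start: joints at [-71.551, 6.646, 82.598, -0, 90.757, -2.166], TCP at [237.65, -631.787, 218.646] pointing down, gripper open.
Joint ranges: [-162.19, 162.19], [-47.58, 125.68], [4.15, 143.07], [-65.23, 245.23], [0.69, 171.88], [-170.13, 170.13]. Speed limits (degrees/s): [108.29, 108.29, 127.2, 180, 180, 180].

## Interface

Orientations are given as [roll, pitch, yaw] about the fixed x, y, z axes, in that order (R = Rz(yaw) Ry(pitch) Rx(roll)).
In Python, from bench import ctrl gives the robot as it stands.
- The arm moves only by the tool apply_moves, never from a script. Its argument "plan" is a list of rows, each a list of 5 numbers: the shift along the tool's x, y, z in units of 30 mm (1.0 is 30 mm), then the turn about the tool's z in units of 6 degrees (1.0 is 6 degrees), then the opening, from 0 (shut) to 1 (fully open). In form: [[dx, dy, dz, turn, grip], ...]. A call has 1 to 20 rows; each row is the pose to reach, as a shift and turn from the pose measured when the call began, along the tool's axes at that moment; what a row does not reach only later rows make up. A row lasts 1/12 s, in which the tool goes at most 41.7 mm and 7.16 degrees, less where a joint would pass 70% of its speed; a pose out of reach is approached as far as the arm can. A call with a gripper value outside its range is refused whole. The fingers move at their own pace and stop on an object; "grip_force" is the grip in N (left out, the last holds). Time passes only in rows, so rows that repeat a pose let the fingers close. It gives the time, the measured TCP pose, the force and the opening at its end, in the units of the state.
- ctrl.get_state(): the state, without advancing time (a new reading comes with each control period).
- ctrl.get_image(name): name is "side" or "top" or "wrist"; returns a dict with "frame" (480x640x3 uint8, red, green, blue), "fx", "fy", "cx", "cy" (pixels), "eye" and "attitude" of the camera in the world. Camera axes: x right, y down, z forward; pixel columns grow to the right and rows downward; lengths in mm; the calibration is good to about 2 mm. A picture is of the moment at which its call begins. There is no depth.
- ctrl.hand_in(): hands the job in, once; it reports no verdict.
The state is a dict: "clock": time; "joint_positions": joint angles; "qd": joint speeds; "tau": joint torques, N m; "tool_pos": TCP position; "tool_rot": TCP orientation; "wrist_force": force on the tool from outside, world axes, zero at the start; "torque": the same for the moment, N m; "opening": finger opening in mm.
Only numpy, scipy, OpenCV 4.12 (cv2) and the standard library are available. Lean on these libraries where they do the work, as an engineer would, in place of code of your own. Each camera call takes 0.05 s, during which the arm holds its last target. There are 200 camera calls.

## Task

Weigh the bladder stone: take the tared weighing scoop off the balance pan, angle it into the open specimen jar, scoop up the stone and bring it out lying level in the scoop, then stand the scoop with the stone in it back upright on the middle of the pan and let go. The stone is a fragile specimen, so do not touch it with the gripper; set the scoop down, do not drop it; and leave the jar standing where it is and the other things on the worktop alone.

Things in the scene. Friction and masses are not known exactly. Their poses are not given: they have to be found in the camera images.
- scoop: Steel weighing scoop with an upright black grip, 200 mm tall, 140 g, loose; starts standing on the balance pan. Origin: on the underside of its flat foot; z up along the grip, -x out over the lip, +x to the grip side. Foot: x -12 to +32 mm, 56 mm wide, 2 mm sheet. Side walls 34 mm high along the foot (52 mm clear between), sloping down to the lip; back wall 36 mm high at x = +32.
- scoop_grip (a point): Middle of the scoop's grip, where it is held (scoop frame x = +40, z = 162 mm). The grip is a rounded upright bar, 16 mm (x) by 20 mm (y), from z = 118 to 198 mm; below it a shank 16 mm wide (y) and 5 mm thick (x) runs down to the back wall.
- scoop_lip (a point): Middle of the scoop's straight front lip (scoop frame x = -38, z = 15 mm). The blade rises at 30 deg from the foot's front edge (x = -12, z = 0) to it: with the scoop tilted 30 deg lip-down the blade lies flat on a floor; with the scoop level the lip is too high for the stone to roll in.
- jar: Clear round specimen jar, open, 98 mm tall, 1.1 kg, loose but heavy; pushed hard it slides. Origin: centre of its underside, z up. Inside: flat floor 6 mm above the origin, belly 156 mm across up to about 66 mm height, then a shoulder that narrows to the mouth; outside 166 mm. It is round, its yaw means nothing.
- jar_mouth (a point): Centre of the jar's mouth at the rim, 98 mm above the worktop; clear opening 114 mm across, neck from 84 to 98 mm height, outside 124 mm.
- stone_center (a point): Middle of the bladder stone, a tan lumpy concretion of 46 x 43 x 36 mm, 70 g, loose. It lies on the jar floor on the side nearer the robot, its middle 26 to 40 mm from the wall, and its middle is then about 18 mm above the jar floor. Stone, jar and scoop bowl are smooth (friction about 0.35 between them): pushed against the wall the stone rides up onto the blade.
- balance: White and grey top-pan balance, 184 x 164 x 60 mm, fixed. Origin: on the worktop under the centre of the pan; x points away from its display. Its body reaches from x = -105 to +80 mm.
- pan (a point): Centre of the balance's round steel pan, on its flat top, 130 mm across, 60 mm above the worktop.
- jar_lid: White screw lid of the jar, 133 mm across, 19 mm high, lying loose at the left of the work. Leave it alone. Origin: centre of its underside.
- oil_bottle: Small brown bottle with a black cap, 25 mm across, 62 mm tall, loose, standing in front of the analyser. Leave it alone. Origin: centre of its underside.
- stain_bottle_3: Purple bottle with a red cap, 39 mm across, 82 mm tall, loose, standing at the back on the left. Leave it alone. Origin: centre of its underside.
- stain_bottle_1: Brown bottle with white cap, 44 mm across, 98 mm tall, loose, standing at the back on the left. Leave it alone. Origin: centre of its underside.
- stone: The bladder stone itself: origin on its underside as it first lies, 18 mm below point stone_center; its axes turn with it.
There are look-alikes about, which are no part of the job. What is shaped like the scoop but red is not meant.

How it is judged:
By the outcome, as a careful person would: the job done as asked, in the order asked, and still so for the second after the job is handed in, with the robot touching nothing.
It also fails if it takes over 69 s, if anything falls off the work surface, if the arm or the gripper's body presses on something with over 40 N, if the wrist force passes 120 N, or if a joint passes its speed limit or range.

## Working session

There is one attempt and no reset: what is moved stays moved. The work goes in short steps, Python scripts to look and compute and a tool call to move; the robot and the scene stay as the last step left them, time stands still between calls to the robot, and variables do not carry over. Pictures are saved under pics/ and viewed, about 8 in all and at most 12, crops included, and the job is handed in when it is done.

Besides the shell and the picture viewer there is one more tool, called after "Call:" by a JSON object that holds its "fn" and its "kwargs". apply_moves: Moves the arm, as the interface text tells. Its arguments: {"type":"object","properties":{"plan":{"type":"array","items":{"type":"array","items":{"type":"number"}}},"grip_force":{"type":"number"}},"required":["plan"]}

```bash
ls; mkdir -p pics
cat > h.py <<'E'
import numpy as np, cv2, pickle
from bench import ctrl
def grab(n,tag):
    d=ctrl.get_image(n); pickle.dump(d,open(f'pics/{tag}.pkl','wb'))
    cv2.imwrite(f'pics/{tag}.png',cv2.cvtColor(d['frame'],cv2.COLOR_RGB2BGR)); return d
def load(tag): return pickle.load(open(f'pics/{tag}.pkl','rb'))
E
python3 - <<'E'
from h import *
for n in ('side','top','wrist'):
    d=grab(n,n+'0'); print(n,[d[k] for k in d if k!='frame'])
print(ctrl.get_state())
a=cv2.imread('pics/side0.png');b=cv2.imread('pics/top0.png')
E
```

```text
pics
side [597.692756703264, 597.692756703264, 327.6865386709595, 231.4806743971834, array([-143.20035287, 1306.78268814,  708.40001138]), array([-111.55611236,    1.46917493, -147.02520469])]
top [496.3984872942031, 496.3984872942031, 322.5047162194838, 245.55385988912886, array([ 376.2226075 ,  152.62775057, 1302.35478178]), array([-167.79708143,    0.17969562,  -91.56415668])]
wrist [360.96926578453827, 360.96926578453827, 314.0033402137601, 242.5415343753236, array([ 308.30269686, -605.97472036,  384.51157306]), array([ 1.64323446e+02,  5.94832523e-02, -6.94397828e+01])]
{'clock': 0.15, 'joint_positions': array([-7.15513536e+01,  6.66731860e+00,  8.26261524e+01, -1.92974329e-03,
        9.07564102e+01, -2.16602555e+00]), 'qd': array([ 0.01440663, -0.07084139, -0.19861924, -0.04821899, -0.02722045,
        0.01358532]), 'tau': array([ 1.23552571e-03, -7.21759701e+01, -6.22949696e+01,  7.80199422e-02,
        2.24550173e-02, -6.40225153e-05]), 'tool_pos': array([ 237.58617446, -631.64282512,  218.08925415]), 'tool_rot': array([-1.79950082e+02,  4.29452508e-05,  2.06146473e+01]), 'wrist_force': array([-0.26173129, -0.13076158,  0.59268324]), 'torque': array([ 0.04323021, -0.01522011, -0.01275235]), 'opening': 92.98226284452342}
```

View pics/top0.png

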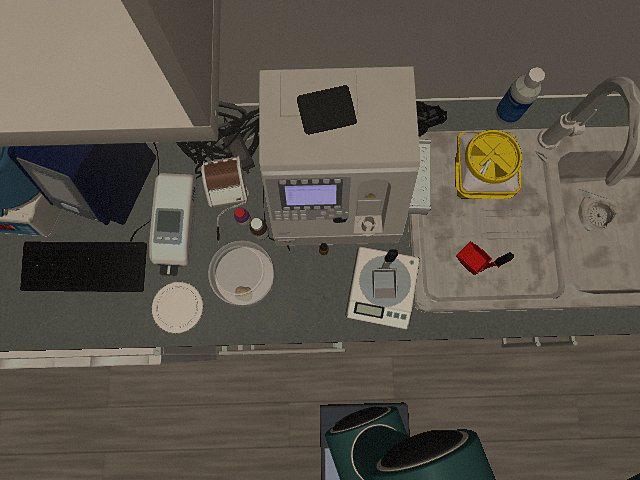

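View pics/side0.png

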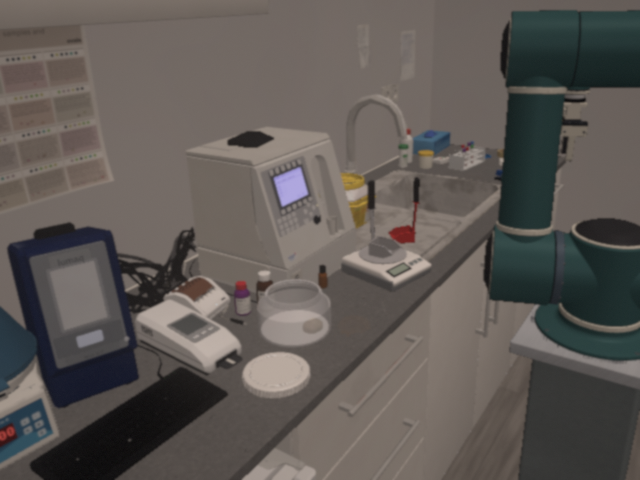

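```bash
cat >> h.py <<'E'
from scipy.spatial.transform import Rotation as R
def cam(d):
    return np.array(d['eye']), R.from_euler('xyz',d['attitude'],degrees=True).as_matrix()
def ray(d,u,v):
    e,M=cam(d); r=M@np.array([(u-d['cx'])/d['fx'],(v-d['cy'])/d['fy'],1.]); return e,r/np.linalg.norm(r)
def onz(d,u,v,z):
    e,r=ray(d,u,v); return e+r*(z-e[2])/r[2]
def proj(d,p):
    e,M=cam(d); q=M.T@(np.array(p,float)-e); return np.array([d['cx']+d['fx']*q[0]/q[2],d['cy']+d['fy']*q[1]/q[2]])
def tri(d1,p1,d2,p2):
    e1,r1=ray(d1,*p1);e2,r2=ray(d2,*p2)
    s=np.linalg.lstsq(np.c_[r1,-r2],e2-e1,rcond=None)[0]
    a,b=e1+r1*s[0],e2+r2*s[1]; return (a+b)/2,np.linalg.norm(a-b)
E
python3 - <<'E'
from h import *
d=load('top0'); im=cv2.imread('pics/top0.png'); s=load('side0'); si=cv2.imread('pics/side0.png')
a=cv2.resize(im[225:335,195:290],None,fx=4,fy=4,interpolation=cv2.INTER_CUBIC)
b=cv2.resize(im[235:335,340:430],None,fx=4,fy=4,interpolation=cv2.INTER_CUBIC)
o=np.zeros((440+0,760,3),np.uint8);o[:,:380]=a;o[:400,380:740]=b
c=cv2.resize(si[170:290,250:440],None,fx=4,fy=4,interpolation=cv2.INTER_CUBIC)
cv2.imwrite('pics/cr.png',o);cv2.imwrite('pics/crs.png',c)
E
```

```text
(no output)
```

View pics/cr.png

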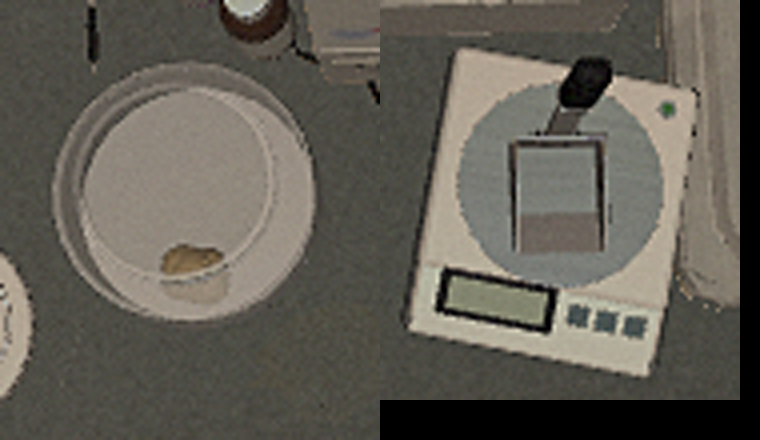

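View pics/crs.png

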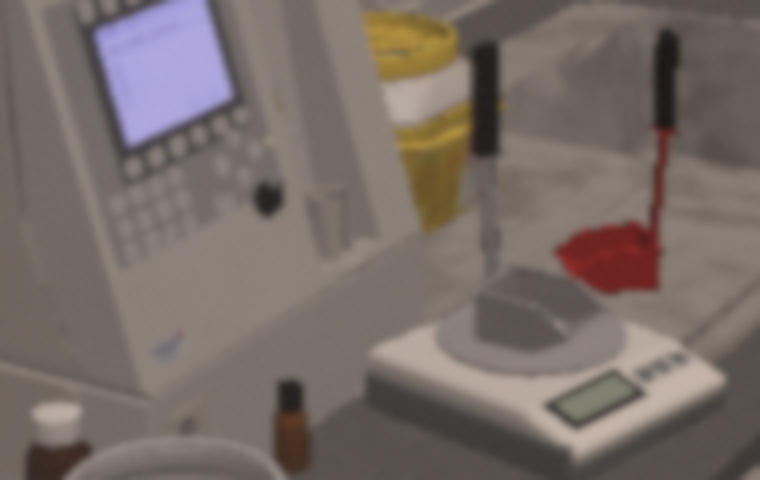

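Run:
```python
from h import *
d=load('top0'); s=load('side0')
A=lambda x,y:(195+x/4,225+y/4); B=lambda x,y:(340+(x-380)/4,235+y/4); S=lambda x,y:(250+x/4,170+y/4)
np.set_printoptions(precision=1,suppress=True)
f=lambda n,p,z:print(n,onz(d,*p,z))
f('jar outer c @35',A(184,192),35); f(' L',A(53,192),40); f(' R',A(315,192),40); f(' T',A(184,62),40);f(' B',A(184,322),40)
for n,p in(('L',(83,190)),('R',(273,190)),('T',(178,88)),('B',(178,275))): f('mouth'+n,A(*p),98)
f('stone c@24',A(195,273),24); f('stone tan c',A(193,260),24)
f('pan c',B(560,182),60);f('panL',B(457,182),60);f('panR',B(663,182),60);f('panT',B(560,80),60);f('panB',B(560,287),60)
print('balance corners');
for p in((455,47),(697,92),(648,376),(408,330)): f('',B(*p),55)
f('backL',B(512,140),96);f('backR',B(606,138),96);f('lipL',B(515,250),75);f('lipR',B(604,252),75)
f('grip top c',B(592,76),258); f('grip bot',B(580,102),178); f('gripmid',B(586,88),222)
print('tri grip top',tri(d,B(592,76),s,S(486,45)))
for p in((375,380),(385,345),(575,445),(725,380),(520,310)): print('bal side',onz(s,*S(*p),55))
f('oil',(323.5,249),60); f('analyser front L',(275,243),0); f('analyser front R',(405,243),0)
print('oil side',onz(s,*S(290,395),58), 'an corner', onz(s,*S(150,395),0))
for z in(0,60): print(onz(s,*S(292,468),z))
```

```text
jar outer c @35 [583.7 361.5  35. ]
 L [585.2 445.   40. ]
 R [580.5 276.4  40. ]
 T [668.7 361.3  40. ]
 B [499.5 360.1  40. ]
mouthL [576.4 413.1  98. ]
mouthR [573.1 296.5  98. ]
mouthT [638.8 355.3  98. ]
mouthB [522.4 354.4  98. ]
stone c@24 [532.4 355.8  24. ]
stone tan c [540.9 357.2  24. ]
pan c [550.4  -5.9  60. ]
panL [552.2  59.   60. ]
panR [548.6 -70.7  60. ]
panT [615.8  -9.4  60. ]
panB [484.5  -2.3  60. ]
balance corners
 [640.2  56.2  55. ]
 [606.5 -97.1  55. ]
 [428.5 -54.5  55. ]
 [460.9  93.2  55. ]
backL [572.2  26.8  96. ]
backR [571.8 -31.   96. ]
lipL [506.7  26.1  75. ]
lipR [504.  -28.8  75. ]
grip top c [579.3  -0.8 258. ]
grip bot [579.9  -4.8 178. ]
gripmid [579.7  -2.4 222. ]
tri grip top (array([581.1,  -0.3, 256.7]), np.float64(3.266744194249428))
bal side [605.6 106.6  55. ]
bal side [629.1  55.5  55. ]
bal side [450.2 126.4  55. ]
bal side [409.7  -5.6  55. ]
bal side [578.8 -41.8  55. ]
oil [635.8 146.9  60. ]
analyser front L [668.5 276.5   0. ]
analyser front R [658.7 -72.7   0. ]
oil side [637.4 158.6  58. ] an corner [792.2 105.1   0. ]
[644.1 149.2   0. ]
[577.4 247.2  60. ]
```

```bash
cat >> h.py <<'E'
def go(x,y,z,yaw,st=None):
    "units of (dx,dy,dz,turn) to bring the TCP to x,y,z,yaw"
    s=st or ctrl.get_state(); M=R.from_euler('xyz',s['tool_rot'],degrees=True).as_matrix()
    v=M.T@(np.array([x,y,z])-s['tool_pos'])/30; t=-((yaw-s['tool_rot'][2]+180)%360-180)/6
    return np.round([*v,t],2).tolist()
E
python3 -c "
from h import *
print(go(580,-1.5,295,0))"
```

```text
[18.08, -15.64, -2.55, 3.44]
```

Call:
{"fn": "apply_moves", "kwargs": {"plan": [[1,-0.9,-0.8,0.5,1],[2,-1.8,-2.55,1,1],[3.1,-2.7,-2.55,1.5,1],[4.2,-3.6,-2.55,2,1],[5.3,-4.6,-2.55,2.5,1],[6.4,-5.5,-2.55,3,1],[7.5,-6.4,-2.55,3.44,1],[8.6,-7.4,-2.55,3.44,1],[9.7,-8.3,-2.55,3.44,1],[10.8,-9.3,-2.55,3.44,1],[11.9,-10.2,-2.55,3.44,1],[13,-11.2,-2.55,3.44,1],[14.1,-12.1,-2.55,3.44,1],[15.2,-13.1,-2.55,3.44,1],[16.3,-14.1,-2.55,3.44,1],[17.2,-14.9,-2.55,3.44,1],[18.08,-15.64,-2.55,3.44,1],[18.08,-15.64,-2.55,3.44,1],[18.08,-15.64,-2.55,3.44,1]]}}

```text
clock: 1.73
tool_pos: [581.6, 3.0, 294.0]
tool_rot: [-179.9, 0.1, 0.2]
wrist_force: [0.1, -0.1, -0.9]
opening: 92.7
```

```bash
python3 -c "
from h import *
d=grab('wrist','w1');s=ctrl.get_state();print(s['clock'],s['tool_pos'],s['tool_rot'],s['opening'],go(580,-1.5,203,0,s))
print(d['eye'],d['attitude'],proj(d,s['tool_pos']),proj(d,[580,-1.5,258]),proj(d,[505,-1.5,75]))
"
```

```text
1.7833 [580.74164459   0.8124649  294.12354049] [-1.79937108e+02  1.00267340e-01  1.76081663e-01] 93.12744605662388 [-0.02, 0.08, 3.04, 0.03]
[657.31611372   2.29693386 460.39686179] [ 1.64238490e+02  1.11403986e-01 -8.98539927e+01] [317.22260327 299.50375841] [320.68364534 275.06518467] [317.64399337 279.23871712]
```

View pics/w1.png

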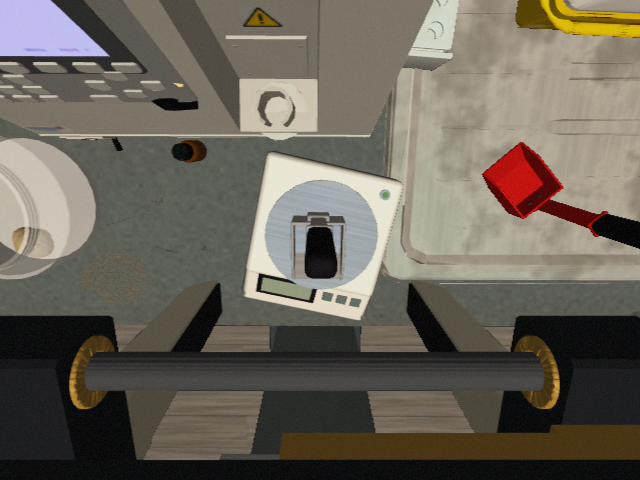

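Call:
{"fn": "apply_moves", "kwargs": {"plan": [[-0.02,0.08,0.7,0.03,1],[-0.02,0.08,1.5,0.03,1],[-0.02,0.08,2.3,0.03,1],[-0.02,0.08,2.8,0.03,1],[-0.02,0.08,3.04,0.03,1],[-0.02,0.08,3.04,0.03,0.6],[-0.02,0.08,3.04,0.03,0.4],[-0.02,0.08,3.04,0.03,0.3],[-0.02,0.08,3.04,0.03,0.2],[-0.02,0.08,3.04,0.03,0.1],[-0.02,0.08,3.04,0.03,0],[-0.02,0.08,3.04,0.03,0],[-0.02,0.08,3.04,0.03,0],[-0.02,0.08,3.04,0.03,0]], "grip_force": 25}}

```text
clock: 2.95
tool_pos: [580.0, -1.5, 203.0]
tool_rot: [-179.9, 0.1, -0.0]
wrist_force: [-0.0, -0.8, -0.3]
opening: 38.0
```

Call:
{"fn": "apply_moves", "kwargs": {"plan": [[0,0,-0.3,0,0],[0,0,-0.8,0,0],[0,0,-1.4,0,0],[0,0,-2,0,0],[0,0,-2,0,0],[0,0,-2,0,0]]}}

```text
clock: 3.45
tool_pos: [580.5, -1.5, 264.4]
tool_rot: [-179.9, -0.0, 0.0]
wrist_force: [-0.0, 0.2, -1.6]
opening: 19.7
```

```bash
python3 -c "
from h import *
s=ctrl.get_state();print(s)
# pose for stop: scoop yaw a=78.3, pivot 40 ahead of origin; lip at y of balance edge
e=np.array([0.203,0.979]);edge=np.array([520,80.7])
for gap in(150,): 
  p=edge+e*(78+25); print('pivot',p)
print(go(p[0],p[1],262,78.3,s))
"
```

```text
{'clock': 3.45, 'joint_positions': array([-2.69923186e+00, -5.64335532e+00,  9.07657471e+01,  5.92465709e-02,
        9.48495987e+01,  8.73046488e+01]), 'qd': array([-0.00678122,  0.88550428,  2.39797867, -0.08433068, -0.6830167 ,
        0.0068329 ]), 'tau': array([ 1.46307072e-02, -5.80406642e+01, -6.72643590e+01,  2.24244531e-02,
        3.11276363e-01, -4.33823891e-05]), 'tool_pos': array([580.48977574,  -1.52720142, 264.35251899]), 'tool_rot': array([-1.79942351e+02, -3.07571651e-02,  1.12707563e-03]), 'wrist_force': array([-0.0197793 ,  0.20685002, -1.64429274]), 'torque': array([ 0.0615925 , -0.03929716, -0.01333617]), 'opening': 19.71920573963418}
pivot [540.909 181.537]
[-1.32, -6.1, 0.08, -13.05]
```

```bash
python3 -c "
from h import *
d=grab('side','s2');w=grab('wrist','w2');s=ctrl.get_state()
for z in (0,42): print(proj(d,[580,-1.5,320-z]),end=' ')
print(proj(d,s['tool_pos']))
a=cv2.resize(cv2.imread('pics/s2.png')[140:290,320:440],None,fx=4,fy=4);b=cv2.resize(cv2.imread('pics/w2.png')[160:360,220:420],None,fx=1.5,fy=1.5)
o=np.zeros((600,790,3),np.uint8);o[:,:480]=a;o[:300,480:780]=b;cv2.imwrite('pics/v2.png',o)
"
```

```text
[372.76523447 157.47379953] [372.73170131 173.33014708] [372.75052288 179.22445554]
```

View pics/v2.png

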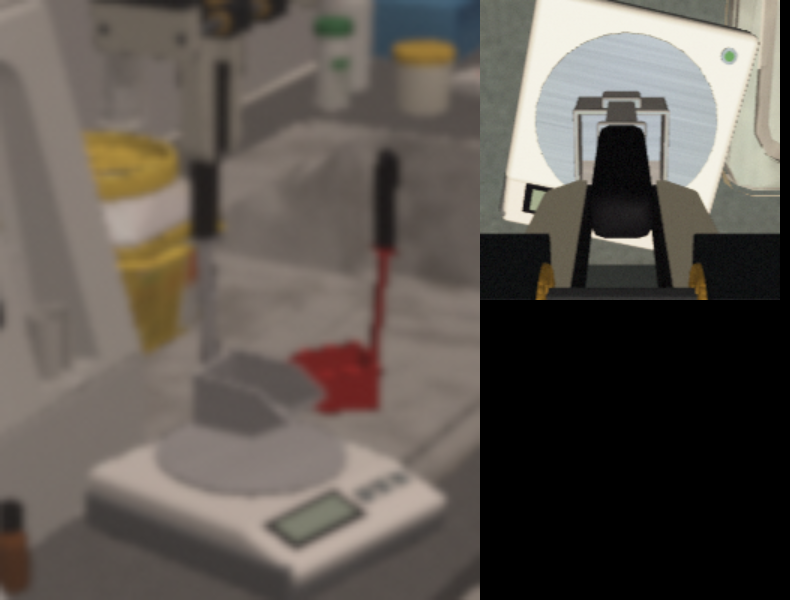

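Call:
{"fn": "apply_moves", "kwargs": {"plan": [[0,0,0.3,0,0],[0,0,0.6,0,0],[0,0,0.75,0,0],[0,0,0.85,0,0],[0,0,0.85,0,0]]}}

```text
clock: 3.97
tool_pos: [580.5, -1.4, 238.0]
tool_rot: [-179.9, -0.1, 0.0]
wrist_force: [0.3, 0.8, 16.6]
opening: 19.4
```

```bash
python3 -c "
from h import *
s=ctrl.get_state();d=grab('side','s3');print(s['tool_pos'],s['wrist_force'],s['opening'])
im=d['frame'].astype(int)
# black bar bottom: profile down the bar column
x=int(round(proj(d,[580,-1.5,230])[0]))-1
g=im[180:245,x-3:x+2].mean((1,2));print(x,np.round(g).astype(int).tolist())
for z in(178,183,188,193):print(z,proj(d,[580,-1.5,z])[1])
d0=load('side0');g=d0['frame'][180:245,x-3:x+2].mean((1,2));print(np.round(g).astype(int).tolist())
"
```

```text
[580.50135909  -1.35651823 237.99201182] [ 0.27415855  0.80035295 16.55474742] 19.40396901178587
372 [97, 96, 96, 96, 96, 95, 95, 93, 87, 76, 56, 40, 34, 33, 35, 34, 34, 34, 33, 33, 33, 33, 34, 34, 33, 34, 33, 38, 54, 77, 92, 97, 96, 96, 96, 96, 97, 98, 97, 97, 99, 101, 102, 104, 105, 106, 104, 101, 99, 98, 96, 99, 106, 108, 108, 108, 109, 109, 110, 111, 110, 105, 102, 98, 89]
178 209.83766266146898
183 208.05262814799102
188 206.2634361972734
193 204.47007226805454
[64, 49, 39, 36, 35, 35, 36, 36, 36, 36, 36, 36, 36, 35, 34, 35, 35, 34, 34, 34, 35, 34, 34, 34, 35, 35, 35, 38, 50, 73, 89, 93, 94, 96, 97, 97, 98, 99, 98, 98, 100, 102, 103, 104, 106, 106, 106, 103, 100, 98, 98, 98, 101, 106, 109, 109, 108, 109, 111, 112, 111, 108, 105, 100, 92]
```

Call:
{"fn": "apply_moves", "kwargs": {"plan": [[0,0,-0.05,0,0.1],[0,0,-0.05,0,0.4],[0,0,-0.05,0,0.4],[0,0,-0.05,0,0.4],[0,0,0.4,0,0.4],[0,0,0.8,0,0.4],[0,0,1.13,0,0.4],[0,0,1.13,0,0.2],[0,0,1.13,0,0],[0,0,1.13,0,0],[0,0,1.13,0,0],[0,0,1.13,0,0],[0,0,1.13,0,0]]}}

```text
clock: 5.1
tool_pos: [580.6, -1.3, 204.4]
tool_rot: [-179.9, -0.1, 0.0]
wrist_force: [0.6, 0.7, -0.6]
opening: 19.8
```

Call:
{"fn": "apply_moves", "kwargs": {"plan": [[0,0,0,0,0],[0,0,0,0,0],[0,0,0,0,0]]}}

```text
clock: 5.35
tool_pos: [580.6, -1.3, 204.5]
tool_rot: [-179.9, -0.1, 0.0]
wrist_force: [0.2, -0.6, -1.9]
opening: 19.5
```

Call:
{"fn": "apply_moves", "kwargs": {"plan": [[0,0,-0.5,0,0],[0,0,-1.2,0,0],[0,0,-2,0,0],[-0.1,-0.3,-2,-1,0],[-0.2,-0.8,-2,-2,0],[-0.3,-1.5,-2,-3,0],[-0.4,-2.2,-2,-4,0],[-0.5,-3,-2,-5,0],[-0.6,-3.8,-2,-6.1,0],[-0.8,-4.5,-2,-7.2,0],[-1,-5.1,-2,-8.3,0],[-1.1,-5.6,-2,-9.4,0],[-1.2,-5.9,-2,-10.5,0],[-1.32,-6.1,-2,-11.6,0],[-1.32,-6.1,-2,-12.5,0],[-1.32,-6.1,-2,-13.05,0],[-1.32,-6.1,-2,-13.05,0]]}}

```text
clock: 6.77
tool_pos: [540.8, 181.8, 265.9]
tool_rot: [179.9, -0.1, 78.5]
wrist_force: [0.5, -0.4, -1.4]
opening: 19.8
```

Call:
{"fn": "apply_moves", "kwargs": {"plan": [[0,0,0.5,0,0],[0,0,1.2,0,0],[0,0,2,0,0],[0,0,2.7,0,0],[0,0,3.3,0,0],[0,0,3.65,0,0],[0,0,3.65,0,0]]}}

```text
clock: 7.35
tool_pos: [540.1, 181.6, 153.6]
tool_rot: [-179.9, -0.0, 78.4]
wrist_force: [-0.1, 0.0, -2.4]
opening: 19.9
```

```bash
python3 -c "
from h import *
d=grab('side','s4');w=grab('wrist','w4');t=grab('top','t4');s=ctrl.get_state();print(s['tool_pos'],s['tool_rot'],s['wrist_force'],s['torque'])
a=cv2.resize(cv2.imread('pics/s4.png')[140:290,280:420],None,fx=3,fy=3);b=cv2.imread('pics/w4.png')[100:400,140:500];c=cv2.resize(cv2.imread('pics/t4.png')[220:340,300:420],None,fx=2.5,fy=2.5)
o=np.zeros((600,780,3),np.uint8);o[:450,:420]=a;o[:300,420:780]=b;o[300:600,420:720]=c;cv2.imwrite('pics/v4.png',o)
"
```

```text
[541.49017161 182.05157508 157.50507471] [ 1.79844282e+02 -1.42828691e-01  7.84525344e+01] [-0.31611155  0.5078985  -1.74103645] [-0.00757441 -0.060214   -0.0084975 ]
```

View pics/v4.png

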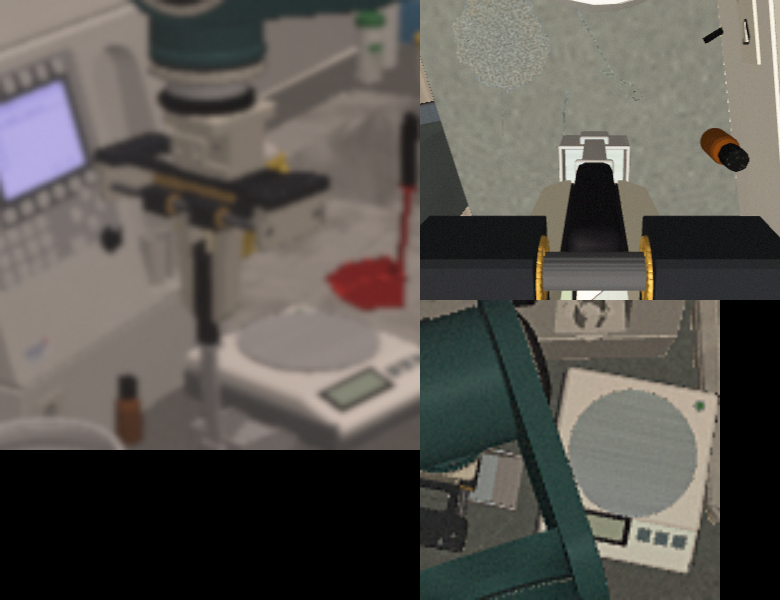

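Call:
{"fn": "apply_moves", "kwargs": {"plan": [[-0.3,0,0,0,0],[-0.6,0,0,0,0],[-0.85,0,0,0,0],[-1.05,0,-0.05,0,0],[-1.3,0,-0.15,0,0],[-1.55,0,-0.25,0,0],[-1.8,0,-0.35,0,0],[-2.05,0,-0.43,0,0],[-2.3,0,-0.5,0,0],[-2.3,0,-0.5,0,0]], "grip_force": 8}}

```text
clock: 8.33
tool_pos: [527.6, 113.2, 173.0]
tool_rot: [179.8, -0.1, 78.4]
wrist_force: [-0.8, 0.3, -1.5]
opening: 19.9
```

```bash
python3 -c "
from h import *
d=grab('side','s5');w=grab('wrist','w5');s=ctrl.get_state();print(s['tool_pos'],s['tool_rot'],s['wrist_force'],s['torque'],s['opening'])
a=cv2.resize(cv2.imread('pics/s5.png')[140:290,280:420],None,fx=3,fy=3);b=cv2.imread('pics/w5.png')[100:400,140:500]
o=np.zeros((450,780,3),np.uint8);o[:450,:420]=a;o[:300,420:780]=b;cv2.imwrite('pics/v5.png',o)
"
```

```text
[527.64336602 114.06145731 172.45925439] [ 1.79831755e+02 -1.37506186e-01  7.84158726e+01] [ 0.14849991  0.58001338 -1.70756799] [-0.09706642 -0.06028311 -0.00538481] 19.748265760815308
```

View pics/v5.png

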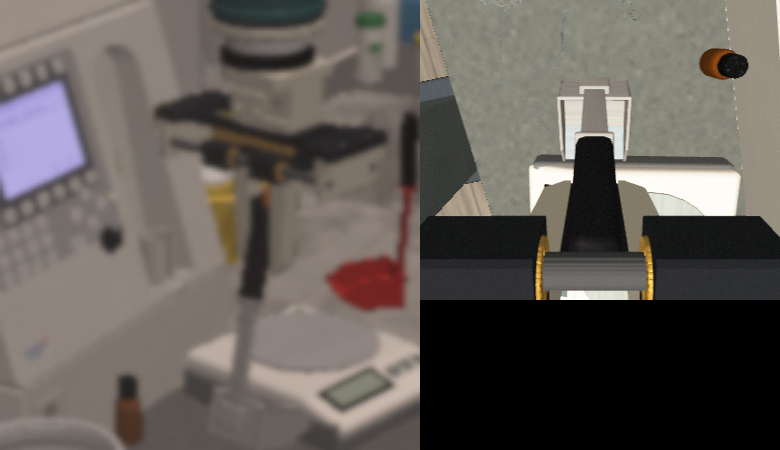

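```bash
cat >> h.py <<'E'
def scoop_pt(s,x,z,th,y=0,piv=(40,163.5)):
    "world point of scoop-frame (x,y,z) at lip-down tilt th, held with the pads at piv"
    t=np.radians(th);dx,dz=x-piv[0],z-piv[1]
    X=dx*np.cos(t)-dz*np.sin(t);Z=dz*np.cos(t)+dx*np.sin(t)
    a=np.radians(s['tool_rot'][2]); e=np.array([np.cos(a),np.sin(a),0]);n=np.array([-e[1],e[0],0])
    return s['tool_pos']+[0,0,19]+e*X+n*y+[0,0,Z]
def vback(d,s,th): return [round(proj(d,scoop_pt(s,x,z,th))[1],1) for x,z in((32,36),(40,118),(-38,15))]
E
python3 -c "
from h import *
s=ctrl.get_state();d=load('w5')
for th in range(0,40,4): print(th,vback(d,s,th))
"
```

```text
0 [np.float64(248.8), np.float64(276.2), np.float64(316.5)]
4 [np.float64(237.9), np.float64(271.1), np.float64(303.3)]
8 [np.float64(227.0), np.float64(266.0), np.float64(290.4)]
12 [np.float64(216.1), np.float64(261.1), np.float64(277.5)]
16 [np.float64(205.2), np.float64(256.2), np.float64(264.7)]
20 [np.float64(194.3), np.float64(251.6), np.float64(252.0)]
24 [np.float64(183.4), np.float64(247.1), np.float64(239.3)]
28 [np.float64(172.4), np.float64(242.7), np.float64(226.6)]
32 [np.float64(161.3), np.float64(238.5), np.float64(213.8)]
36 [np.float64(150.2), np.float64(234.6), np.float64(201.0)]
```

```bash
python3 -c "
from h import *
s=ctrl.get_state();d=load('s5')
for th in range(8,36,4): print(th,[np.round(proj(d,scoop_pt(s,x,z,th)),1).tolist() for x,z in((40,118),(40,36),(40,198))])
import copy
s4=dict(s);s4['tool_pos']=np.array([541.0,182,155.5]);d=load('s4')
for th in (-4,0,4): print(th,[np.round(proj(d,scoop_pt(s4,x,z,th)),1).tolist() for x,z in((40,118),(40,36),(40,198))])
for n in('s4','s5'):
  g=load(n)['frame'][190:262,330:385].max(2)<58
  for r in range(0,72,6): 
    c=np.nonzero(g[r])[0]; print(n,190+r,(330+c.min(),330+c.max(),len(c)) if len(c) else None)
"
```

```text
8 [[366.8, 239.8], [363.9, 271.1], [369.8, 208.3]]
12 [[366.0, 239.9], [361.5, 271.7], [370.4, 208.2]]
16 [[365.1, 240.0], [359.2, 272.0], [371.0, 208.2]]
20 [[364.3, 240.0], [356.9, 272.1], [371.7, 208.2]]
24 [[363.5, 239.9], [354.6, 272.0], [372.3, 208.3]]
28 [[362.8, 239.7], [352.4, 271.6], [372.8, 208.5]]
32 [[362.0, 239.4], [350.3, 271.0], [373.4, 208.8]]
-4 [[350.7, 253.6], [352.6, 283.3], [348.7, 223.3]]
0 [[349.8, 254.1], [350.2, 284.7], [349.3, 222.9]]
4 [[348.9, 254.4], [347.7, 285.8], [350.0, 222.7]]
s4 190 (np.int64(330), np.int64(334), 5)
s4 196 (np.int64(331), np.int64(338), 8)
s4 202 (np.int64(330), np.int64(384), 36)
s4 208 (np.int64(330), np.int64(373), 35)
s4 214 (np.int64(345), np.int64(350), 6)
s4 220 None
s4 226 (np.int64(345), np.int64(349), 5)
s4 232 (np.int64(345), np.int64(349), 5)
s4 238 (np.int64(345), np.int64(349), 5)
s4 244 (np.int64(346), np.int64(349), 4)
s4 250 (np.int64(346), np.int64(351), 6)
s4 256 None
s5 190 (np.int64(347), np.int64(384), 23)
s5 196 (np.int64(364), np.int64(383), 13)
s5 202 None
s5 208 (np.int64(364), np.int64(367), 4)
s5 214 (np.int64(364), np.int64(368), 5)
s5 220 (np.int64(363), np.int64(368), 6)
s5 226 (np.int64(362), np.int64(368), 7)
s5 232 (np.int64(361), np.int64(367), 7)
s5 238 (np.int64(361), np.int64(366), 6)
s5 244 None
s5 250 None
s5 256 None
```

Call:
{"fn": "apply_moves", "kwargs": {"plan": [[-0.25,0,-0.03,0,0],[-0.5,0,-0.05,0,0],[-0.75,0,-0.08,0,0],[-1,0,-0.1,0,0],[-1.25,0,-0.1,0,0],[-1.5,0,-0.1,0,0],[-1.5,0,-0.1,0,0],[-1.5,0,-0.1,0,0]]}}

```text
clock: 9.1
tool_pos: [518.6, 69.5, 175.4]
tool_rot: [179.8, -0.1, 78.4]
wrist_force: [-0.2, -0.2, -1.5]
opening: 19.8
```

Call:
{"fn": "apply_moves", "kwargs": {"plan": [[0.3,0,0,0,0],[1,0,-0.2,0,0],[1.5,0,-0.8,0,0],[1.5,0,-1.6,0,0],[1.5,0,-2.4,0,0],[1.5,0,-3,0,0],[1.5,0,-3,0,0]], "grip_force": 30}}

```text
clock: 9.68
tool_pos: [528.3, 114.5, 269.4]
tool_rot: [179.6, -0.2, 78.4]
wrist_force: [0.3, 0.2, -0.5]
opening: 19.7
```

```bash
python3 -c "
from h import *
d=grab('side','s6');s=ctrl.get_state();print(s['clock'],s['tool_pos'],s['tool_rot'],s['wrist_force'],s['torque'],s['opening'])
w=grab('wrist','w6')
for th in range(20,44,4): print(th,[np.round(proj(d,scoop_pt(s,x,z,th)),1).tolist() for x,z in((40,118),(40,36),(-38,15))],vback(w,s,th))
a=cv2.resize(cv2.imread('pics/s6.png')[130:280,270:430],None,fx=4,fy=4,interpolation=cv2.INTER_CUBIC)
b=cv2.imread('pics/w6.png')[100:400,245:405]
o=np.zeros((600,800,3),np.uint8);o[:,:640]=a;o[:300,640:]=b;cv2.imwrite('pics/v6.png',o)
"
```

```text
9.7333 [527.90748045 114.28850469 266.92262482] [179.68342235  -0.18838257  78.40715129] [-0.37356812  0.48770795 -2.05687291] [-0.12675903 -0.04029152  0.02140733] 19.716558885826327
20 [[364.1, 203.5], [356.5, 236.7], [374.3, 246.3]] [np.float64(194.9), np.float64(252.3), np.float64(252.5)]
24 [[363.2, 203.3], [354.1, 236.4], [371.2, 248.1]] [np.float64(183.9), np.float64(247.7), np.float64(239.8)]
28 [[362.4, 203.1], [351.9, 235.8], [368.1, 249.7]] [np.float64(172.9), np.float64(243.4), np.float64(227.1)]
32 [[361.7, 202.7], [349.7, 235.0], [365.0, 250.9]] [np.float64(161.9), np.float64(239.2), np.float64(214.4)]
36 [[360.9, 202.3], [347.5, 233.9], [361.9, 251.8]] [np.float64(150.8), np.float64(235.3), np.float64(201.5)]
40 [[360.2, 201.8], [345.5, 232.6], [358.8, 252.5]] [np.float64(139.6), np.float64(231.6), np.float64(188.6)]
```

View pics/v6.png

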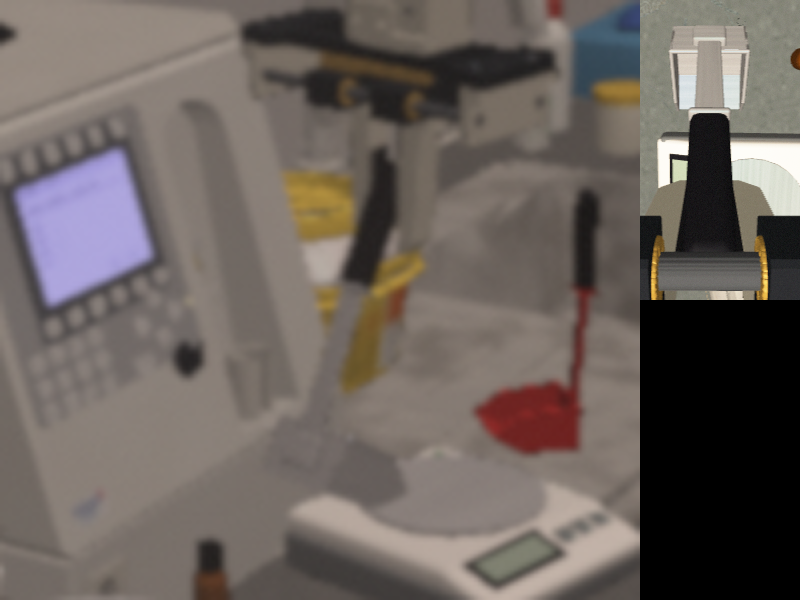

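```bash
python3 -c "
from h import *
print(go(536,356,285,2))"
```

```text
[7.96, -1.34, -0.65, 12.73]
```

Call:
{"fn": "apply_moves", "kwargs": {"plan": [[0.3,0,-0.65,0.8,0],[0.8,-0.1,-0.65,1.8,0],[1.5,-0.2,-0.65,2.8,0],[2.3,-0.4,-0.65,3.9,0],[3.1,-0.5,-0.65,5,0],[3.9,-0.6,-0.65,6.1,0],[4.7,-0.8,-0.65,7.2,0],[5.5,-0.9,-0.65,8.3,0],[6.3,-1,-0.65,9.4,0],[7,-1.2,-0.65,10.5,0],[7.5,-1.3,-0.65,11.5,0],[7.8,-1.34,-0.65,12.3,0],[7.96,-1.34,-0.65,12.73,0],[7.96,-1.34,-0.65,12.73,0],[7.96,-1.34,-0.65,12.73,0]]}}

```text
clock: 11.03
tool_pos: [535.7, 356.1, 283.3]
tool_rot: [-180.0, -0.1, 2.1]
wrist_force: [0.3, -0.5, -1.4]
opening: 19.6
```

```bash
python3 -c "
from h import *
w=grab('wrist','w7');t=grab('top','t7');s=ctrl.get_state();print(s['clock'],s['tool_pos'],s['tool_rot'],s['wrist_force'],s['torque'])
for p in([582,358,98],[582-57,358,98],[582+57,358,98],[582,358+57,98],[532,356,24],scoop_pt(s,-38,15,32,28),scoop_pt(s,-38,15,32,-28),scoop_pt(s,32,36,32)): print(np.round(p),proj(w,p).round(1))
cv2.imwrite('pics/v7.png',cv2.resize(cv2.imread('pics/w7.png')[20:400,110:530],None,fx=1.5,fy=1.5))
"
```

```text
11.1333 [535.93154062 355.63758423 284.20915455] [-1.79945976e+02 -1.71864842e-01  2.09926746e+00] [-0.30012671  0.0167993  -2.09723431] [ 0.02441092  0.12677889 -0.0003291 ]
[582 358  98] [313.3 173.1]
[525 358  98] [311.2 230.7]
[639 358  98] [315.5 110.1]
[582 415  98] [253.9 170.9]
[532 356  24] [313.6 210.4]
[547. 384. 136.] [282.3 215.2]
[549. 328. 136.] [345.6 215.2]
[597. 358. 191.] [313.9 162.9]
```

View pics/v7.png

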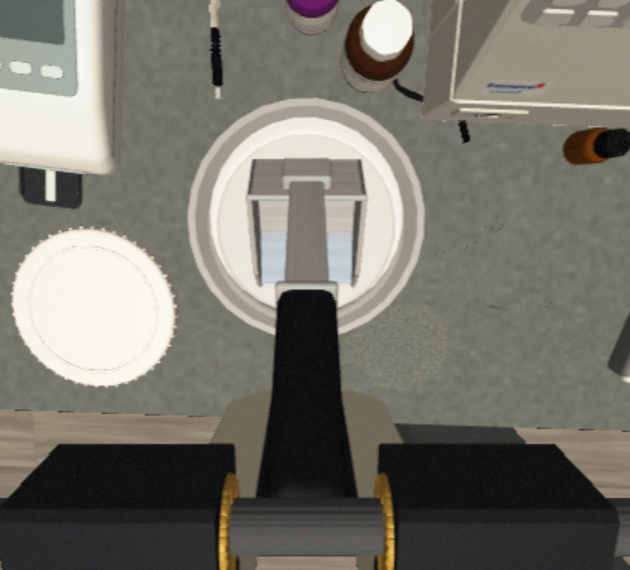

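```bash
python3 -c "
from h import *
def mask(n,x0,y0,x1,y1,sc):
    im=load(n)['frame'][y0:y1,x0:x1].astype(int); r,g,b=im[...,0],im[...,1],im[...,2]
    m=((r-b)>sc).astype(np.uint8)
    k,l,st,c=cv2.connectedComponentsWithStats(m); i=1+np.argmax(st[1:,4]); x,y,w,h,a=st[i]
    return (x+x0+(w-1)/2,y+y0+(h-1)/2),(x+x0,y+y0,w,h,a)
for sc in(14,20,28,36):
  ct,bt=mask('top0',225,270,265,310,sc); cw,bw=mask('w1',0,200,70,280,sc); cs,bs=mask('side0',285,300,335,345,sc)
  print(sc,ct,bt,cw,bw,cs,bs)
  print(' top@24',onz(load('top0'),*ct,24),'w1@24',onz(load('w1'),*cw,24),'side@24',onz(load('side0'),*cs,24),'tri',tri(load('top0'),ct,load('w1'),cw))
"
```

```text
14 (np.float64(244.5), np.float64(288.0)) (np.int32(225), np.int32(270), np.int32(40), np.int32(37), np.int32(1319)) (np.float64(34.5), np.float64(239.0)) (np.int32(0), np.int32(200), np.int32(70), np.int32(79), np.int32(4547)) (np.float64(306.0), np.float64(325.5)) (np.int32(285), np.int32(307), np.int32(43), np.int32(38), np.int32(1253))
 top@24 [545.97762131 353.97492393  24.        ] w1@24 [537.67379558 353.52993606  24.        ] side@24 [546.01946643 365.74005957  24.        ] tri (array([542.11620236, 351.04607749,  30.08631694]), np.float64(7.130886475253395))
20 (np.float64(244.5), np.float64(287.0)) (np.int32(225), np.int32(270), np.int32(40), np.int32(35), np.int32(771)) (np.float64(34.5), np.float64(229.0)) (np.int32(0), np.int32(200), np.int32(70), np.int32(59), np.int32(3048)) (np.float64(312.5), np.float64(323.0)) (np.int32(304), np.int32(317), np.int32(18), np.int32(13), np.int32(148))
 top@24 [548.58016113 353.99033101  24.        ] w1@24 [550.58235866 350.84527335  24.        ] side@24 [539.65688778 349.30327217  24.        ] tri (array([549.3082264 , 354.81189613,  18.98485282]), np.float64(0.11921093317839047))Traceback (most recent call last):
  File "<string>", line 9, in <module>
    ct,bt=mask('top0',225,270,265,310,sc); cw,bw=mask('w1',0,200,70,280,sc); cs,bs=mask('side0',285,300,335,345,sc)
                                                                                   ~~~~^^^^^^^^^^^^^^^^^^^^^^^^^^^^
  File "<string>", line 6, in mask
    k,l,st,c=cv2.connectedComponentsWithStats(m); i=1+np.argmax(st[1:,4]); x,y,w,h,a=st[i]
                                                      ~~~~~~~~~^^^^^^^^^^
    return _wrapfunc(a, 'argmax', axis=axis, out=out, **kwds)
    return bound(*args, **kwds)
ValueError: attempt to get argmax of an empty sequence
```

```bash
python3 -c "
from h import *
t,w,s=load('top0'),load('w1'),load('side0')
tp=(243.5,292.5)
print(tri(t,tp,s,(312.5,324)),tri(t,tp,w,(33,242)),onz(w,33,242,24),onz(s,312.5,324,24))
# profile across the stone, red minus blue
f=t['frame'].astype(int);print((f[...,0]-f[...,2])[284:304:2,230:258])
f=w['frame'].astype(int);m=(f[...,0]-f[...,2])[215:270:5,5:62:2];print(m)
"
```

```text
(array([534.37114825, 356.27750581,  26.4510157 ]), np.float64(0.7023690557047096)) (array([534.06499594, 356.27991991,  24.20743015]), np.float64(0.6411843108029311)) [533.75597187 356.2329376   24.        ] [537.17274125 352.94089794  24.        ]
[[20 21 22 20 20 21 21 22 23 17 20 23 21 22 18 26 19 21 22 22 20 20 21 22
  21 19 22 24]
 [21 21 21 21 21 20 20 20 16 22 24 26 29 20 18 18 18 19 20 23 19 20 14 21
  19 25 23 19]
 [18 23 21 17 19 20 21 49 47 50 40 44 38 44 40 36 38 46 46 35 16 19 19 23
  25 24 17 22]
 [23 20 22 20 17 22 45 52 55 47 46 50 51 47 53 50 55 39 53 39 27 17 24 16
  19 19 24 21]
 [22 22 17 22 17 24 50 57 47 55 56 56 57 38 49 31 32 21 27 24 13 11 21 18
  20 25 21 19]
 [17 19 21 21 24 21 30 29 26 30 32 30 27 19 20 10  4 10 26 33 28 26 19 19
  22 20 22 22]
 [23 21 25 22 21 21 24 23 23 24 24 31 26 30 30 31 31 31 32 29 30 25 21 24
  23 24 19 23]
 [21 20 25 24 21 24 22 31 33 29 31 31 30 32 28 30 32 30 27 30 35 26 23 24
  19 21 21 21]
 [23 24 23 21 24 19 22 19 24 21 21 21 26 23 23 31 27 28 25 22 20 23 24 20
  20 20 21 23]
 [18 15 22 23 24 22 23 24 24 20 21 26 23 22 20 24
[... 353 characters left out ...]
4 25 19 13 19 18 25 26 25 25 23 22 23
  22 24 20 21 21]
 [24 22 23 19 67 73 69 62 65 51 35 33 21 20 19 20 29 31 33 28 27 28 27 23
  22 22 22 21 23]
 [22 21 22 23 69 76 73 70 76 44 36 34 21 18 18 21 35 35 30 31 28 27 29 25
  19 22 21 21 23]
 [19 24 24 24 31 71 76 77 41 37 35 24 21 18 21 35 36 30 33 35 37 29 28 24
  25 22 21 23 22]
 [ 7  9 10  9 17 33 68 37 37 35 20 19 21 27 31 39 35 37 38 34 34 32 32 28
  23 21 20 21 23]
 [12 12 11  8 11 13 17 13 12 17 18 24 30 33 34 36 35 34 33 30 31 28 21 24
  19 23 21 23 23]
 [10 11 16 15 16 15 17 14 17 18 16 15 14 16 15 14 15 15 12 15 13 13 16 14
  13 14  9 12 11]
 [17 21 17 19 17 16 13 15 14 14 13 13 15 16 11 13 12 18 13 15 16 15 19 16
  10 11  7  8  6]]
```

Call:
{"fn": "apply_moves", "kwargs": {"plan": [[0,0,0.4,0,0],[0,0,1,0,0],[0,0,1.6,0,0],[0,0,2.1,0,0],[0,0,2.5,0,0],[0,0,2.87,0,0],[0.27,0,3.03,0,0],[0.47,0,3.27,0,0],[0.6,0,3.53,0,0],[0.73,0,3.87,0,0],[0.75,0,4.1,0,0],[0.75,0,4.13,0,0],[0.75,0,4.13,0,0]]}}

```text
clock: 12.22
tool_pos: [558.6, 356.5, 159.7]
tool_rot: [-180.0, -0.1, 2.1]
wrist_force: [-0.3, 0.3, -1.3]
opening: 19.5
```

Call:
{"fn": "apply_moves", "kwargs": {"plan": [[0,0,0.07,0,0],[0,0,0.12,0,0],[0,0,0.12,0,0]]}}

```text
clock: 12.47
tool_pos: [558.5, 356.6, 156.1]
tool_rot: [-180.0, -0.1, 2.1]
wrist_force: [-0.0, 0.3, -2.3]
opening: 19.7
```

Call:
{"fn": "apply_moves", "kwargs": {"plan": [[0,0,0.04,0,0],[0,0,0.08,0,0],[0,0,0.08,0,0]]}}

```text
clock: 12.72
tool_pos: [558.4, 356.5, 153.6]
tool_rot: [-180.0, -0.1, 2.1]
wrist_force: [-0.5, -0.4, -1.1]
opening: 20.0
```

```bash
python3 -c "
from h import *
w=grab('wrist','w8');s=ctrl.get_state();print(s['clock'],s['tool_pos'],s['tool_rot'],s['wrist_force'],s['torque'])
"
```

```text
12.7667 [558.43252256 356.55041445 153.65974704] [-1.79967619e+02 -1.19744368e-01  2.10749087e+00] [ 1.03265109  0.281161   -2.37075118] [0.05888351 0.1112699  0.00356545]
```

Call:
{"fn": "apply_moves", "kwargs": {"plan": [[0,0,0.04,0,0],[0,0,0.07,0,0],[0,0,0.07,0,0]]}}

```text
clock: 13.02
tool_pos: [558.8, 356.9, 153.2]
tool_rot: [-179.9, -0.2, 2.1]
wrist_force: [-1.9, 1.2, 8.9]
opening: 19.7
```

Call:
{"fn": "apply_moves", "kwargs": {"plan": [[0,0,0.04,0,0],[0,0,0.04,0,0]]}}

```text
clock: 13.18
tool_pos: [559.0, 357.1, 153.1]
tool_rot: [-179.9, -0.3, 2.1]
wrist_force: [-2.4, 0.1, 6.4]
opening: 19.6
```

Call:
{"fn": "apply_moves", "kwargs": {"plan": [[-0.1,0,-0.02,0,0],[-0.25,0,-0.02,0,0],[-0.4,0,-0.02,0,0],[-0.5,0,-0.02,0,0],[-0.6,0,-0.02,0,0],[-0.7,0,-0.02,0,0],[-0.8,0,-0.02,0,0],[-0.9,0,-0.02,0,0],[-1,0,-0.02,0,0],[-1.1,0,-0.02,0,0],[-1.2,0,-0.02,0,0],[-1.2,0,-0.02,0,0]], "grip_force": 35}}

```text
clock: 14.18
tool_pos: [522.6, 355.9, 153.6]
tool_rot: [-179.9, -0.3, 2.1]
wrist_force: [0.0, -0.4, -1.4]
opening: 19.7
```

Call:
{"fn": "apply_moves", "kwargs": {"plan": [[-0.1,0,0,0,0],[-0.2,0,0,0,0],[-0.3,0,0,0,0],[-0.4,0,0,0,0],[-0.4,0,0,0,0]]}}

```text
clock: 14.6
tool_pos: [510.1, 355.4, 153.5]
tool_rot: [-179.9, -0.3, 2.1]
wrist_force: [0.9, 0.1, -2.3]
opening: 19.5
```

```bash
python3 -c "
from h import *
w=grab('wrist','w9');t=grab('top','t9');d=grab('side','s9');s=ctrl.get_state();print(s['clock'],s['tool_pos'],s['tool_rot'],s['wrist_force'],s['torque'])
a=cv2.resize(cv2.imread('pics/s9.png')[230:350,230:350],None,fx=3.3,fy=3.3,interpolation=cv2.INTER_CUBIC);b=cv2.imread('pics/w9.png')[20:420,140:540];c=cv2.resize(cv2.imread('pics/t9.png')[220:320,190:300],None,fx=1.9,fy=1.9)
o=np.zeros((590,800,3),np.uint8);o[:396,:396]=a;o[:400,400:800]=b;o[400:590,:209]=c;cv2.imwrite('pics/v9.png',o)
for th in(28,32,36): print(vback(w,s,th),[proj(d,scoop_pt(s,x,z,th)).round(1).tolist() for x,z in((40,118),(40,60))])
"
```

```text
14.75 [510.60426115 355.38538301 153.53421746] [-179.85434705   -0.29959813    2.12621011] [-0.68792942  0.28803559 -3.44131278] [ 0.04223289 -0.06799135  0.02438018]
[np.float64(173.9), np.float64(244.3), np.float64(228.0)] [[311.9, 281.6], [302.3, 299.8]]
[np.float64(162.8), np.float64(240.2), np.float64(215.2)] [[310.8, 280.7], [299.9, 297.7]]
[np.float64(151.7), np.float64(236.2), np.float64(202.4)] [[309.7, 279.7], [297.6, 295.5]]
```

View pics/v9.png

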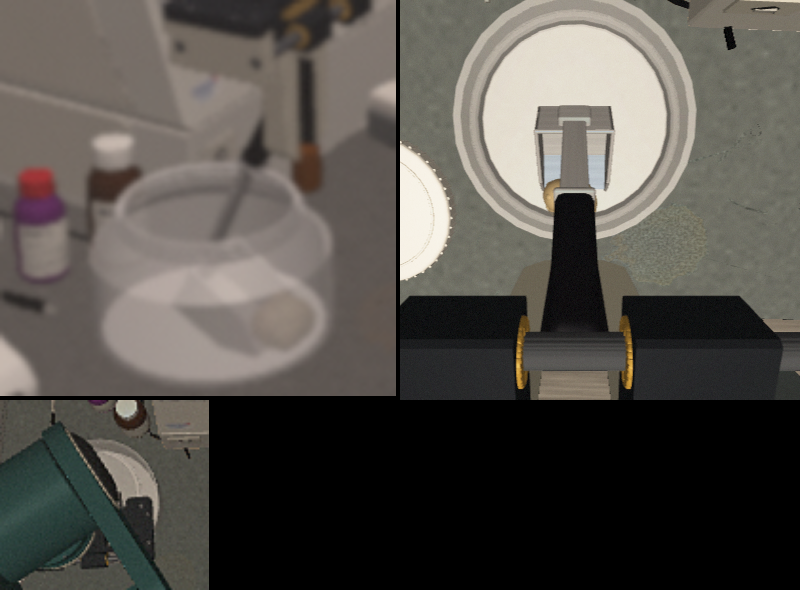

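Call:
{"fn": "apply_moves", "kwargs": {"plan": [[-0.03,0,0.02,0,0],[-0.1,0,0.03,0,0],[-0.2,0,0.03,0,0],[-0.25,0,0.03,0,0],[-0.25,0,0.03,0,0]]}}

```text
clock: 15.17
tool_pos: [502.9, 355.2, 153.0]
tool_rot: [-179.8, -0.3, 2.1]
wrist_force: [0.8, -1.0, 3.2]
opening: 20.0
```

```bash
cat >> h.py <<'E'
def stone_w(tag):
    "tan stone pixels in the wrist view: box and area"
    f=load(tag)['frame'].astype(int);m=((f[...,0]-f[...,2])>32)&(f[...,0]>90);m=m.astype(np.uint8)
    m[:60]=0;m[300:]=0;m[:,:240]=0;m[:,400:]=0
    k,l,st,c=cv2.connectedComponentsWithStats(m);return [x.tolist() for x in st[1:] if x[4]>25]
E
python3 -c "
from h import *
grab('wrist','w10');s=ctrl.get_state();print(s['tool_pos'],s['wrist_force'],s['torque'])
for n in('w9','w10'):print(stone_w(n))
"
```

```text
[503.02807002 355.22489148 153.00988281] [0.46731523 0.46880738 2.89394842] [-0.0370614  -0.21039939  0.04101968]
[[283, 199, 17, 34, 321], [334, 216, 3, 16, 30]]
[[283, 190, 18, 32, 344], [329, 195, 10, 27, 103]]
```

Call:
{"fn": "apply_moves", "kwargs": {"plan": [[-0.05,0,0,0,0],[-0.1,0,0,0,0],[-0.15,0,0,0,0],[-0.2,0,0,0,0],[-0.2,0,0,0,0]]}}

```text
clock: 15.63
tool_pos: [496.8, 355.0, 153.0]
tool_rot: [-179.8, -0.3, 2.1]
wrist_force: [1.2, -0.5, 1.3]
opening: 20.1
```

```bash
python3 -c "
from h import *
grab('wrist','w11');s=ctrl.get_state();print(s['tool_pos'],s['wrist_force'],s['torque'])
print(stone_w('w11'))
f=load('w11')['frame'];print(f[120:240:4,290].tolist()[10:])
"
```

```text
[496.86412817 355.00719969 152.9924433 ] [0.00296049 0.21473256 1.708266  ] [-0.04186264 -0.22988336  0.03303648]
[[286, 182, 15, 31, 338], [328, 183, 13, 30, 233]]
[[184, 175, 166], [197, 188, 176], [192, 183, 171], [193, 186, 174], [182, 190, 194], [187, 193, 199], [188, 197, 201], [122, 99, 67], [147, 119, 79], [180, 150, 104], [184, 152, 105], [181, 151, 103], [167, 140, 95], [143, 126, 100], [224, 213, 198], [188, 174, 165], [174, 169, 154], [153, 148, 137], [157, 150, 139], [203, 195, 180]]
```

Call:
{"fn": "apply_moves", "kwargs": {"plan": [[-0.05,0,0,0,0],[-0.1,0,0,0,0],[-0.13,0,0,0,0],[-0.13,0,0,0,0]]}}

```text
clock: 16.02
tool_pos: [492.8, 354.9, 153.0]
tool_rot: [-179.8, -0.3, 2.1]
wrist_force: [1.2, 0.2, 0.6]
opening: 19.8
```

```bash
python3 -c "
from h import *
grab('wrist','w12');s=ctrl.get_state();print(s['tool_pos'],s['wrist_force'],s['torque'])
print(stone_w('w12'))
f=load('w12')['frame'].astype(int);print(f[140:236:3,275:350:75//6].sum(2))
"
```

```text
[492.8597862  354.88329871 153.04554952] [ 0.00160993 -0.20563068  0.2752714 ] [-0.01614576 -0.15483045  0.02212075]
[[287, 177, 14, 31, 334], [327, 176, 15, 32, 316]]
[[579 353 486 347 342 356 363]
 [549 361 479 340 339 352 355]
 [451 371 371 343 330 369 369]
 [486 488 485 338 333 486 485]
 [512 513 513 340 338 491 488]
 [503 543 541 350 329 551 214]
 [499 534 533 341 337 525 206]
 [507 538 535 335 333 541 224]
 [498 558 566 339 328 564 215]
 [595 538 545 340 323 551 219]
 [616 551 556 338 328 564 218]
 [626 538 537 339 338 548 218]
 [671 571 540 341 324 573 215]
 [668 575 316 344 337 578 212]
 [672 595 406 340 334 405 207]
 [671 576 446 352 338 319 225]
 [677 455 480 353 338 341 261]
 [677 335 514 349 342 417 330]
 [672 347 496 348 341 329 352]
 [674 438 508 338 342 414 388]
 [642 505 466 351 347 458 443]
 [631 593 417 346 338 476 347]
 [641 400 431 355 349 467 377]
 [523 686 485 484 452 363 661]
 [516 525 564 428 422 500 519]
 [442 539  34  46  54 527 503]
 [447 444  46  20  59 468 441]
 [442 442  54  41  42 401 434]
 [465 437  43  40  37 406 438]
 [583 437  54  40  54 417 508]
 [580 578  36  59  47 458 585]
 [324 578  51  45  50 467 588]]
```

```bash
python3 -c "
from h import *
s=ctrl.get_state()
for n in('w9','w12'):
  d=load(n); r=stone_w(n)[0]; c=r[1]+r[3]/2
  print(n,onz(d,314,c,26),onz(d,314,r[1],20),onz(d,314,r[1]+r[3],30),onz(d,314,211,8))
for th in(32,34):print(scoop_pt(s,-38,15,th),scoop_pt(s,-12,0,th),scoop_pt(s,32,0,th),vback(load('w12'),s,th))
"
```

```text
w9 [526.53237173 355.7716737   26.        ] [539.77790314 356.26822091  20.        ] [513.01333345 355.27023322  30.        ] [527.43071081 355.84974905   8.        ]
w12 [528.75597199 355.9926038   26.        ] [540.67031106 356.44520405  20.        ] [516.72087871 355.54127458  30.        ] [510.23411801 355.36668148   8.        ]
[505.3962389  355.35328068   4.77670463] [535.3732203  356.47709466   5.83388406] [572.66114272 357.87499021  29.15033168] [np.float64(163.5), np.float64(240.9), np.float64(215.7)]
[511.22210265 355.57168783   5.31642352] [541.14395375 356.69343503   7.41987542] [577.59600031 358.05999423  32.02436318] [np.float64(157.9), np.float64(238.9), np.float64(209.3)]
```

Call:
{"fn": "apply_moves", "kwargs": {"plan": [[0,0,0.02,0,0],[0,0,0.02,0,0],[0.1,0,0,0,0],[0.2,0,-0.03,0,0],[0.3,0,-0.06,0,0],[0.3,0,-0.06,0,0]], "grip_force": 6}}

```text
clock: 16.57
tool_pos: [502.3, 355.2, 154.9]
tool_rot: [-179.8, -0.3, 2.1]
wrist_force: [-1.7, -0.0, 3.1]
opening: 20.3
```

```bash
cat >> h.py <<'E'
def chk(tag):
    d=grab('wrist',tag);s=ctrl.get_state();f=d['frame'].astype(int)
    print(s['clock'],s['tool_pos'].round(1),s['wrist_force'].round(1),s['torque'].round(3),s['opening'])
    b=stone_w(tag);print(b)
    # bar bottom: lower end of shank / start of black bar along its middle column
    col=f[:,311:318].sum(2).mean(1);v=[i for i in range(150,300) if col[i]<150];print('bar end row',v[0] if v else None)
    g=f[100:260,262:300].sum(2);print('edges',np.argsort(-abs(np.diff(f[90:240,300:306].sum(2).mean(1))))[:6]+90)
    for th in range(0,40,6): print(th,vback(d,s,th),end=' ')
E
python3 -c "
from h import *
chk('w13')
f=load('w12')['frame'].astype(int);col=f[:,311:318].sum(2).mean(1);print([i for i in range(150,300) if col[i]<150][0])
print('e12',np.argsort(-abs(np.diff(f[90:240,300:306].sum(2).mean(1))))[:6]+90)
"
```

```text
16.6167 [502.1 355.2 154.8] [ 0.2 -0.9  1.7] [ 0.013 -0.075  0.042] 19.99401567692395
[[327, 183, 17, 38, 368], [289, 185, 13, 32, 287]]
bar end row 218
edges [217 135 134 212 216 146]
0 [np.float64(251.0), np.float64(278.8), np.float64(318.5)] 6 [np.float64(234.7), np.float64(271.1), np.float64(298.8)] 12 [np.float64(218.4), np.float64(263.7), np.float64(279.5)] 18 [np.float64(202.1), np.float64(256.6), np.float64(260.4)] 24 [np.float64(185.7), np.float64(249.8), np.float64(241.4)] 30 [np.float64(169.3), np.float64(243.3), np.float64(222.3)] 36 [np.float64(152.7), np.float64(237.4), np.float64(203.2)] 213
e12 [212 123 213 124 207 136]
```

Call:
{"fn": "apply_moves", "kwargs": {"plan": [[0.1,0,-0.01,0,0],[0.2,0,-0.03,0,0],[0.3,0,-0.05,0,0],[0.4,0,-0.06,0,0],[0.5,0,-0.07,0,0],[0.6,0,-0.08,0,0],[0.6,0,-0.08,0,0]]}}

```text
clock: 17.2
tool_pos: [520.6, 355.8, 157.3]
tool_rot: [-179.8, -0.3, 2.1]
wrist_force: [0.2, 0.1, 1.8]
opening: 20.1
```

```bash
python3 -c "
from h import *
chk('w14')"
```

```text
17.25 [520.4 355.8 157.3] [0.4 0.9 0.9] [ 0.051 -0.166  0.003] 19.752541363009776
[[286, 194, 16, 36, 407], [327, 196, 12, 31, 221]]
bar end row 227
edges [226 156 155 227 165 222]
0 [np.float64(251.1), np.float64(278.9), np.float64(318.6)] 6 [np.float64(234.7), np.float64(271.2), np.float64(298.9)] 12 [np.float64(218.5), np.float64(263.8), np.float64(279.6)] 18 [np.float64(202.2), np.float64(256.6), np.float64(260.4)] 24 [np.float64(185.8), np.float64(249.8), np.float64(241.4)] 30 [np.float64(169.4), np.float64(243.4), np.float64(222.4)] 36 [np.float64(152.8), np.float64(237.4), np.float64(203.2)]
```

Call:
{"fn": "apply_moves", "kwargs": {"plan": [[0.1,0,0,0,0],[0.2,0,0,0,0],[0.3,0,0,0,0],[0.4,0,0,0,0],[0.5,0,0,0,0],[0.6,0,0.01,0,0],[0.7,0,0.02,0,0],[0.7,0,0.02,0,0]]}}

```text
clock: 17.92
tool_pos: [542.1, 356.6, 157.0]
tool_rot: [-179.8, -0.4, 2.1]
wrist_force: [0.3, -0.6, 5.5]
opening: 20.2
```

```bash
python3 -c "
from h import *
chk('w15')"
```

```text
17.9667 [542.  356.7 157. ] [ 1.6 -0.4  5. ] [-0.039 -0.243  0.053] 20.061726798826687
[[286, 217, 16, 35, 313], [327, 221, 12, 29, 135]]
bar end row 238
edges [237 179 238 187 180 233]
0 [np.float64(251.1), np.float64(278.8), np.float64(318.6)] 6 [np.float64(234.7), np.float64(271.1), np.float64(299.0)] 12 [np.float64(218.4), np.float64(263.7), np.float64(279.6)] 18 [np.float64(202.1), np.float64(256.5), np.float64(260.5)] 24 [np.float64(185.8), np.float64(249.7), np.float64(241.4)] 30 [np.float64(169.3), np.float64(243.3), np.float64(222.4)] 36 [np.float64(152.8), np.float64(237.3), np.float64(203.2)]
```

Call:
{"fn": "apply_moves", "kwargs": {"plan": [[0.1,0,0.01,0,0],[0.2,0,0.02,0,0],[0.3,0,0.03,0,0],[0.4,0,0.05,0,0],[0.5,0,0.07,0,0],[0.6,0,0.09,0,0],[0.7,0,0.11,0,0],[0.7,0,0.11,0,0]]}}

```text
clock: 18.63
tool_pos: [563.7, 357.4, 153.7]
tool_rot: [-179.8, -0.4, 2.1]
wrist_force: [1.8, 0.7, 3.8]
opening: 20.0
```

```bash
python3 -c "
from h import *
chk('w16')"
```

```text
18.6833 [563.6 357.4 153.8] [1.4 0.6 4.1] [ 0.023 -0.282 -0.017] 19.822227270668304
[[286, 241, 16, 33, 220], [334, 252, 5, 20, 73]]
bar end row 249
edges [203 217 117 209 202 102]
0 [np.float64(251.2), np.float64(278.9), np.float64(318.7)] 6 [np.float64(234.8), np.float64(271.2), np.float64(299.1)] 12 [np.float64(218.6), np.float64(263.8), np.float64(279.7)] 18 [np.float64(202.3), np.float64(256.6), np.float64(260.6)] 24 [np.float64(185.9), np.float64(249.8), np.float64(241.6)] 30 [np.float64(169.4), np.float64(243.4), np.float64(222.5)] 36 [np.float64(152.9), np.float64(237.4), np.float64(203.4)]
```

Call:
{"fn": "apply_moves", "kwargs": {"plan": [[0.1,0,0.03,0,0],[0.2,0,0.06,0,0],[0.3,0,0.09,0,0],[0.4,0,0.13,0,0],[0.43,0,0.15,0,0],[0.43,0,0.15,0,0]]}}

```text
clock: 19.18
tool_pos: [577.2, 357.9, 149.4]
tool_rot: [-179.8, -0.4, 2.1]
wrist_force: [1.5, -0.2, 5.9]
opening: 19.9
```

```bash
python3 -c "
from h import *
chk('w17')
d=load('w17')
for r in (245,260,275): print(r,onz(d,300,r,26),onz(d,300,r,36))
f=d['frame'].astype(int);print(f[180:300:4,262:370:9].sum(2))
"
```

```text
19.2333 [577.2 357.9 149.4] [1.5 0.7 4.5] [-0.018 -0.41  -0.005] 19.870227683615653
[[286, 257, 9, 26, 170], [334, 267, 5, 16, 55]]
bar end row 256
edges [217 231 134 218 223 233]
0 [np.float64(251.2), np.float64(278.8), np.float64(318.8)] 6 [np.float64(234.9), np.float64(271.1), np.float64(299.1)] 12 [np.float64(218.6), np.float64(263.7), np.float64(279.8)] 18 [np.float64(202.3), np.float64(256.5), np.float64(260.7)] 24 [np.float64(185.9), np.float64(249.7), np.float64(241.6)] 30 [np.float64(169.5), np.float64(243.3), np.float64(222.6)] 36 [np.float64(152.9), np.float64(237.3), np.float64(203.4)] 245 [569.68275742 369.21164441  26.        ] [572.49641802 368.87603385  36.        ]
260 [556.51709283 368.87815648  26.        ] [559.78393879 368.55402516  36.        ]
275 [543.04558338 368.53692145  26.        ] [546.77614242 368.22453604  36.        ]
[[671 671 674 675 675 680 674 673 667 671 668 677]
 [670 665 674 677 672 674 674 673 670 668 670 672]
 [672 667 667 671 673 672 671 672 678 667 666 664]
 [671 670 670 664 679 671 672 676 675 673 675 670]
 [677 666 674 668 672 669 676 666
[... 593 characters left out ...]
568 572 251 237 247 581 503 664 672]
 [676 672 554 604 601 246 243 253 600 517 669 672]
 [668 673 565 582 336 305 289 284 577 469 673 667]
 [673 673 562 583 590  58  58 132 518 480 675 665]
 [672 669 558 506  18  20  30  32 530 490 671 668]
 [670 667 562 294  44  35  30  44 509 462 668 672]
 [674 671 559 272  31  26  38  40 241 444 672 671]
 [668 677 541 371  38  45  37  52 241 404 674 669]
 [666 669 552 313  44   2  31  50 207 417 668 669]
 [670 669 530 322  46  29  35  21  74 315 668 672]
 [670 598 291 291  32  26  40  26  30 299 290 669]
 [550 293 289 248  46  29  19  12  37 291 287 293]
 [291 284 289 202  27  38  37  43  32 289 290 290]
 [292 293 298 142  16  41  31  35  21 296 291 296]]
```

```bash
python3 -c "
from h import *
for n in('w4','w17','w5','w6','w12'):
  f=load(n)['frame'].astype(int)
  print(n,[(int(i)+90,int(v)) for i,v in enumerate(np.diff(f[90:300,300:306].sum(2).mean(1))) if abs(v)>40][:14])
  col=f[:,311:318].sum(2).mean(1);print([i for i in range(150,300) if col[i]<150][0])
  # jar extents at some rows
w=load('w17')
for p in([582,358,98],[582-62,358,98],[582+62,358,98],[582,358+62,98],[582,358-62,98],[582+83,358,50],[582,358+83,50],[582,358-83,50]): print(p,proj(w,p).round(1),end=' ')
cv2.imwrite('pics/v17.png',cv2.imread('pics/w17.png')[0:400,110:530])
"
```

```text
w4 [(101, -102), (102, -208), (230, -52), (235, 93), (236, 169), (237, 60), (243, -187), (244, -40), (245, 160), (246, 61), (248, -77), (249, 77), (258, -56), (259, 123)]
263
w17 [(122, 46), (123, 117), (124, 49), (130, -86), (133, 51), (134, 173), (157, 41), (217, -201), (218, -168), (223, 156), (224, 89), (225, 61), (226, -47), (227, -48)]
256
w5 [(185, 181), (188, -73), (193, -130), (195, 47), (196, 89), (198, -48), (230, -49), (232, 144), (233, 70), (235, -115), (236, -288), (237, -169)]
237
w6 [(124, 44), (125, 46), (136, 101), (137, 54), (140, -56), (149, 44), (152, -53), (153, 47), (206, -138), (207, 120), (208, 126), (209, 43), (212, -314), (213, -225)]
213
w12 [(123, -188), (124, -124), (135, 97), (136, 108), (139, -65), (140, -41), (144, -61), (148, 72), (149, 42), (176, -43), (206, -83), (207, 118), (208, 96), (209, 59)]
213
[582, 358, 98] [313.5 257.5] [520, 358, 98] [310.3 344.5] [644, 358, 98] [317.2 157.3] [582, 420, 98] [215.7 254.1] [582, 296, 98] [411.  260.9] [665, 358, 50] [318.  124.2] [582, 441, 50] [204.9 234.6] [582, 275, 50] [422.3 242.3]
```

Call:
{"fn": "apply_moves", "kwargs": {"plan": [[0.1,0,0.03,0,0],[0.2,0,0.06,0,0],[0.3,0,0.09,0,0],[0.4,0,0.12,0,0],[0.48,0,0.15,0,0],[0.48,0,0.15,0,0]]}}

```text
clock: 19.73
tool_pos: [592.2, 358.4, 144.9]
tool_rot: [-179.8, -0.4, 2.1]
wrist_force: [0.1, 0.1, 5.1]
opening: 19.6
```

```bash
cat >> h.py <<'E'
def tilt(n):
  f=load(n)['frame'].astype(int);D=np.diff(f[90:300,300:306].sum(2).mean(1))
  col=f[:,311:318].sum(2).mean(1);b=[i for i in range(150,300) if col[i]<150][0]
  e=[i+90 for i in range(100,209) if D[i]>80];print(n,'bar',b,'edges+',e,'tilt by bar',(263-b)/1.28,stone_w(n))
E
python3 -c "
from h import *
d=grab('wrist','w18');s=ctrl.get_state();print(s['tool_pos'],s['wrist_force'],s['torque'],s['opening']);tilt('w17');tilt('w18')"
```

```text
[592.05742921 358.4395005  144.93490571] [0.21950307 0.19806696 4.61154203] [-0.06285268 -0.23893093  0.02347893] 19.96256611164402
w17 bar 256 edges+ [223, 224, 233, 252, 253] tilt by bar 5.46875 [[286, 257, 9, 26, 170], [334, 267, 5, 16, 55]]
w18 bar 264 edges+ [239, 248, 249, 260, 261] tilt by bar -0.78125 [[289, 274, 6, 9, 34]]
```

Call:
{"fn": "apply_moves", "kwargs": {"plan": [[0,0,0,0,0],[0,0,0,0,0],[0,0,-0.03,0,0],[0.1,0,-0.03,0,0],[0.25,0,-0.03,0,0],[0.4,0,-0.03,0,0],[0.5,0,-0.03,0,0],[0.5,0,-0.03,0,0],[0.5,0,-0.03,0,0]], "grip_force": 35}}

```text
clock: 20.53
tool_pos: [607.2, 358.9, 145.6]
tool_rot: [-179.8, -0.4, 2.1]
wrist_force: [0.3, 0.0, -2.4]
opening: 19.7
```

```bash
python3 -c "
from h import *
d=grab('wrist','w19');sd=grab('side','s19');s=ctrl.get_state();print(s['tool_pos'],s['wrist_force'],s['torque'],s['opening']);tilt('w19')
a=cv2.resize(cv2.imread('pics/s19.png')[255:345,250:345],None,fx=5,fy=5,interpolation=cv2.INTER_CUBIC)
b=cv2.resize(cv2.imread('pics/w19.png')[150:330,230:400],None,fx=1.9,fy=1.9)
o=np.zeros((450,800,3),np.uint8);o[:,:475]=a;o[:342,477:800]=b;cv2.imwrite('pics/v19.png',o)
"
```

```text
[606.98424149 358.9693699  145.83400352] [-0.16207161  0.1229147  -2.48102615] [ 3.02602915e-02 -4.93823418e-02  9.93983946e-05] 19.756869212907226
w19 bar 264 edges+ [239, 248, 260, 261] tilt by bar -0.78125 [[300, 60, 41, 16, 474], [288, 253, 15, 30, 196], [326, 252, 16, 28, 235]]
```

View pics/v19.png

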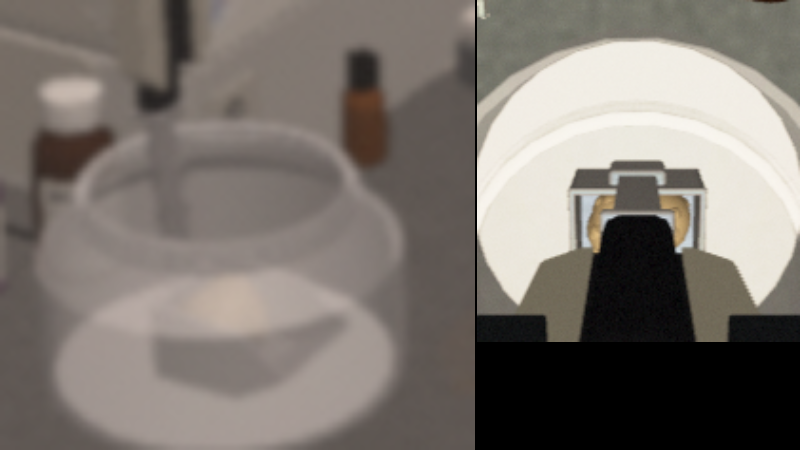

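Call:
{"fn": "apply_moves", "kwargs": {"plan": [[0.05,0,-0.05,0,0],[0.15,0,-0.15,0,0],[0.3,0,-0.3,0,0],[0.45,0,-0.5,0,0],[0.55,0,-0.7,0,0],[0.58,0,-0.95,0,0],[0.58,0,-1.25,0,0],[0.58,0,-1.6,0,0],[0.58,0,-2,0,0],[0.58,0,-2.4,0,0],[0.58,0,-2.8,0,0],[0.58,0,-3.2,0,0],[0.58,0,-3.6,0,0],[0.58,0,-3.9,0,0],[0.58,0,-4.1,0,0],[0.58,0,-4.2,0,0],[0.58,0,-4.2,0,0]]}}

```text
clock: 22.05
tool_pos: [623.6, 359.2, 272.5]
tool_rot: [-179.8, -0.4, 2.1]
wrist_force: [0.1, -0.5, -2.7]
opening: 19.8
```

```bash
python3 -c "
from h import *
import numpy as np
d=grab('wrist','w20');grab('side','s20');F=[]
s=ctrl.get_state();F.append(s['wrist_force'][2])
print(s['clock'],s['tool_pos'],s['tool_rot'],s['wrist_force'],s['opening']);tilt('w20');print(go(582,-4,275,0,s))
# jar check: outer silhouette in top view
grab('top','t20')
"
```

```text
22.15 [623.36754985 359.13119279 271.30010056] [-179.83369865   -0.38187009    2.08125593] [ 1.19148515 -0.06030369 -3.62601172] 19.845078027722803
w20 bar 264 edges+ [239, 248, 260, 261] tilt by bar -0.78125 [[284, 60, 40, 16, 125], [305, 88, 28, 31, 668], [253, 92, 9, 28, 72], [289, 253, 14, 30, 171], [326, 252, 17, 29, 261]]
[-1.82, 12.05, -0.17, 0.35]
```

Call:
{"fn": "apply_moves", "kwargs": {"plan": [[-0.15,0,0,0,0],[-0.45,0.1,0,0.1,0],[-0.8,0.3,0,0.2,0],[-1.15,0.65,0,0.35,0],[-1.45,1.15,0,0.35,0],[-1.65,1.75,0,0.35,0],[-1.75,2.5,0,0.35,0],[-1.8,3.35,0,0.35,0],[-1.82,4.3,0,0.35,0],[-1.82,5.3,0,0.35,0],[-1.82,6.3,0,0.35,0],[-1.82,7.3,0,0.35,0],[-1.82,8.3,0,0.35,0],[-1.82,9.2,0,0.35,0],[-1.82,10,0,0.35,0],[-1.82,10.7,0,0.35,0],[-1.82,11.25,0,0.35,0],[-1.82,11.7,0,0.35,0],[-1.82,11.95,0,0.35,0],[-1.82,12.05,0,0.35,0]]}}

```text
clock: 23.87
tool_pos: [581.6, -4.8, 269.6]
tool_rot: [-179.8, -0.4, -0.1]
wrist_force: [0.1, -0.0, -2.8]
opening: 19.7
```

Call:
{"fn": "apply_moves", "kwargs": {"plan": [[0,0,0,0,0],[0,0,0.15,0,0],[0,0,0.4,0,0],[0,0,0.7,0,0],[0,0,1,0,0],[0,0,1.25,0,0],[0,0,1.45,0,0],[0,0,1.6,0,0],[0,0,1.7,0,0],[0,0,1.7,0,0]]}}

```text
clock: 24.7
tool_pos: [581.8, -4.7, 218.0]
tool_rot: [-179.8, -0.3, -0.1]
wrist_force: [0.5, -0.8, -2.8]
opening: 19.8
```

```bash
python3 -c "
from h import *
d=grab('wrist','w21');grab('side','s21')
s=ctrl.get_state()
print(s['clock'],s['tool_pos'],s['tool_rot'],s['wrist_force'],s['opening']);tilt('w21');print(go(582,-4,205,0,s))
"
```

```text
24.8 [581.97685556  -4.67919232 218.91676679] [-1.79828752e+02 -3.73790115e-01 -7.30740023e-02] [-0.41522393  0.06122996 -1.89643616] 20.00441702561293
w21 bar 264 edges+ [191, 239, 248, 260, 261] tilt by bar -0.78125 [[291, 253, 12, 28, 95], [326, 253, 20, 29, 319]]
[-0.0, -0.02, 0.46, -0.01]
```

Call:
{"fn": "apply_moves", "kwargs": {"plan": [[0,0,0.15,0,0],[0,0,0.3,0,0],[0,0,0.42,0,0],[0,0,0.5,0,0],[0,0,0.55,0,0],[0,0,0.57,0,0],[0,0,0.57,0,0]]}}

```text
clock: 25.38
tool_pos: [582.1, -4.6, 201.7]
tool_rot: [-179.8, -0.4, -0.1]
wrist_force: [-0.5, 0.2, -2.8]
opening: 19.6
```

Call:
{"fn": "apply_moves", "kwargs": {"plan": [[0,0,0.03,0,0],[0,0,0.05,0,0],[0,0,0.05,0,0]]}}

```text
clock: 25.63
tool_pos: [582.1, -4.7, 200.2]
tool_rot: [-179.8, -0.4, -0.1]
wrist_force: [-0.8, -0.5, -2.2]
opening: 19.8
```

Call:
{"fn": "apply_moves", "kwargs": {"plan": [[0,0,0.02,0,0],[0,0,0.03,0,0],[0,0,0.03,0,0]]}}

```text
clock: 25.88
tool_pos: [582.1, -4.6, 199.2]
tool_rot: [-179.8, -0.4, -0.1]
wrist_force: [-0.1, -0.3, -2.3]
opening: 19.8
```

Call:
{"fn": "apply_moves", "kwargs": {"plan": [[0,0,0.02,0,0],[0,0,0.03,0,0],[0,0,0.03,0,0]]}}

```text
clock: 26.13
tool_pos: [582.2, -4.6, 198.9]
tool_rot: [-179.8, -0.4, -0.1]
wrist_force: [-1.8, 0.4, 5.8]
opening: 19.7
```

Call:
{"fn": "apply_moves", "kwargs": {"plan": [[0,0,0.02,0,0],[0,0,0.02,0,0],[0,0,0.02,0,0]]}}

```text
clock: 26.38
tool_pos: [582.2, -4.6, 198.9]
tool_rot: [-179.8, -0.4, -0.1]
wrist_force: [-2.0, 0.9, 5.7]
opening: 20.1
```

Call:
{"fn": "apply_moves", "kwargs": {"plan": [[0,0,0,0,0],[0,0,0,0,0],[0,0,0,0,0],[0,0,0,0,0.25],[0,0,0,0,0.3],[0,0,0,0,0.4],[0,0,0,0,0.6],[0,0,0,0,0.6],[0,0,0,0,0.6],[0,0,0,0,0.6]], "grip_force": 4}}

```text
clock: 27.22
tool_pos: [582.2, -4.6, 198.8]
tool_rot: [-179.8, -0.4, -0.1]
wrist_force: [-0.7, -0.3, -0.1]
opening: 54.3
```

```bash
python3 -c "
from h import *
d=grab('wrist','w22');s=ctrl.get_state()
print(s['clock'],s['tool_pos'],s['wrist_force'],s['opening']);tilt('w22')
"
```

```text
27.2667 [582.24141987  -4.60507255 198.88661245] [-1.43184446 -0.13262141 -0.47772243] 54.892759293535725
w22 bar 268 edges+ [195, 240, 249, 265] tilt by bar -3.90625 [[291, 254, 12, 27, 117], [326, 254, 19, 29, 352]]
```

Call:
{"fn": "apply_moves", "kwargs": {"plan": [[0,0,-0.2,0,0.7],[0,0,-0.6,0,0.8],[0,0,-1.2,0,0.8],[0,0,-2,0,0.8],[0,0,-2.9,0,0.8],[0,0,-3.7,0,0.8],[0,0,-4.3,0,0.8],[0,0,-4.3,0,0.8]]}}

```text
clock: 27.93
tool_pos: [581.8, -5.0, 333.5]
tool_rot: [-179.9, -0.8, -0.1]
wrist_force: [0.6, -0.6, 0.6]
opening: 74.3
```

Call:
{"fn": "apply_moves", "kwargs": {"plan": [[0,0.5,0,0,0.8],[0,1.5,0,0,0.8],[0,2.7,0,0,0.8],[0,3.9,0,0,0.8],[0,5.1,0,0,0.8],[0,6.3,0,0,0.8],[0,7.5,0,0,0.8],[0,8.5,0,0,0.8],[0,9,0,0,0.8],[0,9,0,0,0.8]]}}

```text
clock: 28.77
tool_pos: [581.1, -277.6, 332.3]
tool_rot: [-179.8, -0.7, -0.2]
wrist_force: [0.1, 0.9, 0.1]
opening: 74.4
```

```bash
python3 -c "
from h import *
d=grab('top','t23');sd=grab('side','s23');s=ctrl.get_state()
print(s['clock'],s['tool_pos'],s['wrist_force'])
def blob(n,m,x0,y0,x1,y1):
  f=load(n)['frame'].astype(int)[y0:y1,x0:x1];k,l,st,c=cv2.connectedComponentsWithStats(m(f).astype(np.uint8))
  return [(r.tolist()[:5],(c[i]+[x0,y0]).round(1).tolist()) for i,r in enumerate(st) if i and r[4]>12]
blk=lambda f:f.max(2)<60; tan=lambda f:(f[...,0]-f[...,2])>34
for n in('top0','t23'):
  print(n,'grip',blob(n,blk,375,235,405,270),'stone@pan',blob(n,tan,365,262,410,312),'stone@jar',blob(n,tan,222,270,268,312))
for n in('side0','s23'):
  print(n,'grip',blob(n,blk,365,165,385,225),'stone@pan',blob(n,tan,355,225,425,270))
# jar shift: phase correlation of the jar patch
g=lambda n:cv2.cvtColor(load(n)['frame'],cv2.COLOR_RGB2GRAY).astype(np.float32)
for nm,(x0,y0,x1,y1) in dict(jar=(200,232,282,275),lid=(145,275,210,340),bal=(345,295,420,335)).items():
  print(nm,cv2.phaseCorrelate(g('top0')[y0:y1,x0:x1].copy(),g('t23')[y0:y1,x0:x1].copy()))
"
```

```text
28.8667 [ 581.44511987 -274.76555138  332.72877096] [ 0.56259023 -0.35066342 -0.20376439]
top0 grip [([10, 14, 13, 13, 128], [391.0, 255.1])] stone@pan [] stone@jar [([14, 17, 14, 7, 69], [241.7, 289.8])]
t23 grip [([11, 14, 14, 13, 130], [392.4, 254.9])] stone@pan [([13, 9, 18, 14, 200], [386.6, 277.2])] stone@jar []
side0 grip [([3, 16, 6, 28, 145], [370.9, 194.6])] stone@pan [([0, 0, 8, 3, 18], [357.7, 225.8]), ([34, 0, 27, 19, 392], [403.2, 233.9])]
s23 grip [([4, 15, 6, 28, 134], [371.2, 194.2])] stone@pan [([0, 0, 8, 4, 19], [357.6, 225.9]), ([34, 0, 27, 19, 388], [403.2, 233.8]), ([21, 14, 12, 7, 58], [381.7, 241.9])]
jar ((-0.009198232526451022, 0.48959123293194295), 0.9717328489562611)
lid ((0.005564488648076349, -0.00507933438934316), 0.9843617911324088)
bal ((0.484321074189765, 0.007109376917028953), 0.9884016229311625)
```

```bash
python3 -c "
from h import *
print(ctrl.hand_in())"
```

```text
the job is handed in; nothing more can be done
None
```

The stone is in the scoop, and the scoop is standing upright on the middle of the pan, released. I handed the job in at about 29 s on the clock.

- **Tilting:** The moves cannot tilt the tool. I let the scoop pivot in a light grip, pushing its lip against the side of the balance until it was about 35° lip-down. I then slid it under the stone against the jar wall. To level it, I rolled it about the front edge of its foot on the jar floor before lifting it out.
- **First grasp:** My first lift began before the fingers had closed, so they caught the top of the grip. I set the scoop back on the pan (about 17 N contact) and gripped it again at mid-height.
- **Setting down:** I lowered the scoop the last few millimetres in steps of about 1 mm. Contact was about 6 N.

Last checks:
- **Scoop:** The grip is within about 4 mm of where it started, and that shift was commanded to bring it nearer the pan centre.
- **Stone:** Its colour shows in the scoop in both the top and side views, and none is left in the jar.
- **Jar:** It shows a shift of at most 0.5 px (about 1 mm). The fixed balance showed the same 0.5 px, so this is probably measurement error.
- **Lid:** Unmoved in the top view. I did not measure the bottles afterwards.
- **Force:** The wrist force was near zero with the hand clear.
- **Tilt readings that disagreed:** During scooping, the two tilt estimates from the wrist camera differed by about 4–5°. I resolved this by comparing with a picture taken when the scoop was known to be level. After release the two readings differed by about 2.5°, so upright is good to a few degrees.

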